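Clamp the hinge block, slide its fixture out over the bench edge and hold it

TASK

A printed hinge block lies loaded in the plywood fixture: with the fixture still wholly on the bench, press the toggle clamp's lever fully down so that the clamp shuts on the block. Then slide the fixture flat along the bench, clamp end first, out over the bench's left end until the line scribed across the board runs along the bench edge, leaving the other things on the bench alone; the screws can then be driven from underneath. Out there the board would tip off by itself, so finish while holding it: grip it or press it down, flat and still, with the line at the edge, and do not let go.

Things in the scene. Friction and masses are not known exactly. Their poses are not given: they have to be found in the camera images.
- fixture: Plywood board 360 x 150 x 12 mm flat on the bench, 0.7 to 0.95 kg loaded. Origin: centre of its underside. +x points to the outer end (nest and block), which goes out over the edge. Along x (mm): inner edge -180, bow handle -155, shut lever -82 to 4, line -20, clamp flange -5 to 45, nest 115, outer edge 180. It balances near its middle: with the line at the edge, about 2 N down on the bow handle holds it.
- line_left (a point): The +y end of the dark line scribed straight across the board's top (2.5 mm wide, at x = -20 mm of the board, 12 mm above its underside), at the board's long side.
- line_right (a point): The -y end of the same scribed line, 150 mm from the other end.
- outer_end (a point): Middle of the board's outer edge, on the underside.
- bow_handle (a point): Centre of the aluminium bow handle's grip bar, across the inner end of the board: round bar 10 mm thick, straight over 88 mm along the board's y, its centre 48 mm above the board's underside (31 mm clear beneath it). Can be pinched from above, fingers closing along the board's x.
- clamp_lever (a joint): Angle (rad) of the toggle clamp's lever: 0 = level, clamp shut (on its stop, stays shut); starts standing up at 0.9 to 1.1 (stop 1.13). Pivot axis along the board's y at x = 4, z = 46 mm of the board; the lever points to the board's -x side and rises as it opens. It stays where left, by friction of about 0.2 N m (2 to 4 N across it near the tip moves it).
- lever_tip (a point): Tip of the lever, at the end of its round black rubber grip (15 mm thick, 64 mm long), on the grip's axis, 86 mm from the pivot. Shut, the grip lies level with its top 54 mm above the board's underside and 26 mm of free room beneath.
- hinge_block: Grey printed hinge block, loose in the nest: flange 60 (board's x) x 44 x 8 mm with a barrel 26 mm high along its outer side, 50 g. Origin: centre of its underside. The clamp's rubber foot comes down on its flange.
- nest (a point): Centre of the nest's floor on the board's top, between four black fences 6 to 10 mm high; the block's origin lies here.
- bench_edge (a point): A point on the top edge of the bench's left end. The edge is straight along this point's x axis (world x); the bench lies on its -y side, empty space on its +y side. Bench top at z = 0.
- spool: Bystander: filament spool lying flat, 200 mm across, 58 mm high; origin under its centre.
- scraper: Bystander: plate scraper (spatula) lying on the bench beyond the fixture; origin near its middle.
- driver: Bystander: screwdriver lying on the bench beyond the fixture; origin near its middle.
Things that resemble listed ones, but are neither listed nor needed, are in the scene too. Of the things like the hinge_block, leave any that is orange or pink; of the rest the larger one is meant.

How it is judged:
On the way, in this order (a step that is already met when the one before it is completed fails the run):
1. the clamp is shut on the block with the fixture still wholly on the bench (value of joint clamp_lever below 0.12 rad and z of hinge_block in the frame of nest between -0.004 and 0.004 m and horizontal distance between hinge_block and nest below 0.006 m and y of outer_end in the frame of bench_edge below 0 m), for 0.2 s.
2. the board is out with its line at the bench edge, lying flat (value of joint clamp_lever below 0.12 rad and z of hinge_block in the frame of nest between -0.004 and 0.004 m and horizontal distance between hinge_block and nest below 0.006 m and angle between fixture's own z axis and vertical below 0.03 rad and height (world z) of bow_handle between 0.042 and 0.056 m and y of line_left in the frame of bench_edge between -0.006 and 0.006 m and y of line_right in the frame of bench_edge between -0.006 and 0.006 m), for 0.2 s.
At the end, for the whole second after the job is handed in: Clamp shut on the seated block; both ends of the scribed line within 6 mm of the bench edge; the board flat on the bench (tilt under 0.03 rad, not lifted) and still; the fingers still hold or press it (over 1 N) (all of step 2 and contact force between the fingers and fixture above 1 N and linear speed of fixture below 0.02 m/s); the arm keeps its last pose, push and grip.
It fails at once if the board tips over the edge or is tipped up (angle between fixture's own z axis and vertical above 0.12 rad).
It fails at once if the fixture is lifted instead of slid (height (world z) of fixture above 0.02 m).
It fails at once if the block comes out of its nest (distance between hinge_block and nest above 0.012 m).
It fails at once if one of the other things on the bench is disturbed (distance of any of spool, scraper, driver from where it was at the start of the episode above 0.03 m).
It also fails if it takes over 48 s, if anything falls off the work surface, if the arm or the gripper's body presses on something with over 40 N, if the wrist force passes 120 N, or if a joint passes its speed limit or range.

ROBOT

A 6-joint arm with a two-finger parallel gripper is mounted at the origin on the work surface. World frame = base frame: x ahead of the robot, y to its left, z up, the work surface at z = 0. Lengths are in m, angles in rad, forces in N, time in s.
With the tool pointing down it reaches from about 0.325 to 0.9 m from the base axis. Payload 6.1 kg.
Tool frame: the origin (TCP) lies midway between the tips of the shut fingers; the grasp point (between the pads) lies 19 mm behind it (bot.tcp_to_grasp is the distance from the TCP to the grasp point, in m); z points along the fingers, y is the line along which they close (so a half turn about z gives the same grasp; the last joint's range is limited). The gripper opens to 85 mm and grips with 20 to 120 N. Pads are 22 mm wide; open, the fingers measure 114 mm over their backs; the gripper's body (76 mm by 85 mm) begins 54 mm behind the grasp point. The pads swing forward as they close: fully open they stand 13 mm farther back than shut.
Start: joints at [1.147, 0.22, 1.526, -0, 1.395, -0.126], TCP at [0.183, 0.597, 0.231] pointing down, gripper open.
Joint ranges: [-2.98, 2.98], [-0.91, 2.08], [0.09, 2.57], [-1.24, 4.39], [0.2, 2.65], [-2.68, 2.68]. Speed limits (rad/s): [2.57, 2.57, 3.01, 3.14, 3.14, 3.14].

INTERFACE

Orientations are given as a unit quaternion [w, x, y, z].
In Python, from station import bot, imaging gives the robot as it stands. The module is installed in compiled form; this text tells all that it offers.
- The arm moves only by the tool apply_moves, never from a script. Its argument "motion" is a list of rows, each a list of 7 numbers: the turn, a rotation vector about the tool's x, y, z in rad, then the shift along the tool's x, y, z in mm, then the finger opening in mm, from 0 to 85.4. A call has exactly 10 rows; each row is the pose to reach, as a shift and turn from the pose commanded when the call began, along the tool's axes at that moment; what a row does not reach only later rows make up. A row lasts 1/12 s, in which the tool goes at most 41.7 mm and 7.16 degrees, less where a joint would pass 70% of its speed; a pose out of reach is approached as far as the arm can. A call with a gripper value outside its range is refused whole. The fingers move at their own pace and stop on an object; "grip_force" is the grip in N (left out, the last holds). Time passes only in rows, so rows that repeat a pose let the fingers close, or fill a call up. It gives the time, the measured TCP pose, the force, the opening and the grip force at its end, in the units of the state.
- bot.read_state(): the state, without advancing time (a new reading comes with each control period).
- imaging.get_image(name): name is "scene" or "top"; returns a dict with "image" (420x560x3 uint8, blue, green, red), "K" (3x3 intrinsics, pixels), "R" (3x3) and "t" (3): a world point X has camera coordinates R X + t. Camera axes: x right, y down, z forward; pixel columns grow to the right and rows downward; lengths in m; the calibration is good to about 2 mm. A picture is of the moment at which its call begins. There is no depth.
- bot.hand_in(): hands the job in; it is judged then, once.
The state is a dict: "clock": time; "joint_positions": joint angles; "dq": joint speeds; "tau": joint torques, N m; "position": TCP position; "orientation": TCP orientation; "wrist_force": force on the tool from outside, world axes, zero at the start; "moment": the same for the moment, N m; "gripper_width": opening from 0.0 (shut) to 1.0 (fully open); "grasp_force": force on a finger pad.
Only numpy, scipy, OpenCV 4.12 (cv2) and the standard library are available. Lean on these libraries where they do the work, as an engineer would, in place of code of your own. Each camera call takes 0.05 s, during which the arm holds its last target. There are 200 camera calls.

## Working session

There is one attempt and no reset: what is moved stays moved. The work goes in short steps, Python scripts to look and compute and a tool call to move; the robot and the scene stay as the last step left them, time stands still between calls to the robot, and variables do not carry over. Pictures are saved under pics/ and viewed, at most 10 in all, crops included, and the job is handed in when it is done.

Besides the shell and the picture viewer there is one more tool, called as name(argument=value, ...), one argument or row to a line, values as JSON. apply_moves: Moves the arm, as the interface text tells. Its arguments: {"type":"object","properties":{"motion":{"type":"array","items":{"type":"array","items":{"type":"number"}}},"grip_force":{"type":"number"}},"required":["motion"]}

```bash
mkdir -p pics
python3 - <<'E'
from station import bot, imaging
import cv2,numpy as np
for n in("scene","top"):
    d=imaging.get_image(n);cv2.imwrite(f"pics/{n}0.png",d["image"]);print(n,d["K"].round(1).tolist(),d["R"].round(4).tolist(),d["t"].round(4).tolist())
s=bot.read_state();print(s,bot.tcp_to_grasp)
E
```

```text
scene [[434.9, 0.0, 279.4], [0.0, 434.9, 211.2], [0.0, 0.0, 1.0]] [[-0.3138, 0.9493, -0.0193], [0.6783, 0.2099, -0.7042], [-0.6645, -0.234, -0.7097]] [0.2784, -0.3169, 1.3582]
top [[452.3, 0.0, 273.8], [0.0, 452.3, 209.2], [0.0, 0.0, 1.0]] [[-0.0029, -0.9999, -0.0127], [-0.9805, 0.0053, -0.1965], [0.1965, 0.0119, -0.9804]] [-0.1116, 0.5647, 0.8604]
{'clock': 0.1, 'joint_positions': array([ 1.14690790e+00,  2.21155962e-01,  1.52748836e+00, -1.57568179e-06,
        1.39468642e+00, -1.26075741e-01]), 'dq': array([ 4.81921712e-04, -1.46686791e-03, -8.33374190e-04,  2.72914807e-05,
       -2.83479395e-04,  9.58134502e-04]), 'tau': array([ 1.46149941e-03, -4.98247361e+01, -3.90547013e+01, -1.92745301e-04,
        5.66865885e-03,  2.48912664e-05]), 'position': array([0.18316123, 0.59699884, 0.23030765]), 'orientation': array([-2.35225739e-04,  1.48356475e-01,  9.88933568e-01, -8.36607785e-04]), 'wrist_force': array([-0.60334395,  0.36628954, -0.22436512]), 'moment': array([-0.066396  , -0.06740902, -0.00503619]), 'grasp_force': 0.0, 'gripper_width': 1.0001028209338922} 0.0187
```

View pics/scene0.png

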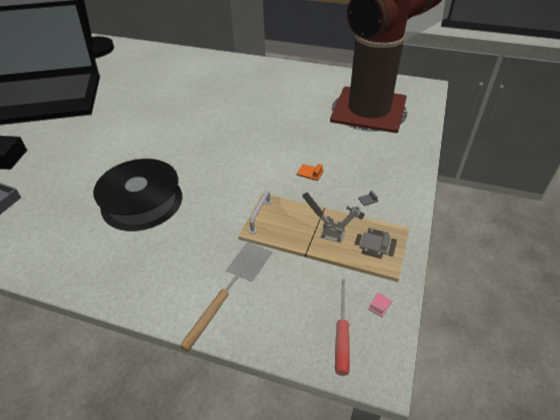

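View pics/top0.png

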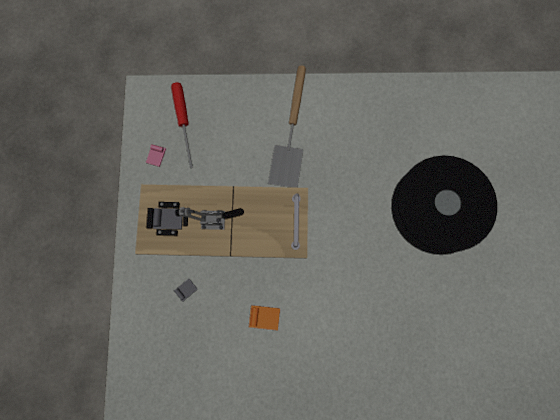

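The scene view shows the fixture with its outer end towards the bench's left end. In the top view the board corners are about (140,185), (307,187), (307,258) and (137,255), the line is at column 232, the bow at (296,220) and the lever tip at (242,212).

Hinge_block candidates in the top view:
- Grey, in the nest, at (170,218): larger, so this is the one.
- Small grey at (186,289): a decoy.
- Orange at (265,318) and pink at (156,155): leave alone.

The scraper blade at (285,167) and the screwdriver tip at (191,167) lie close to the board's far side.

```bash
cat > h.py <<'E'
from station import bot, imaging
import cv2,numpy as np
def ray(d,p):
    v=d["R"].T@np.linalg.inv(d["K"])@np.array([p[0],p[1],1.]); return -d["R"].T@d["t"],v
def onz(d,p,z):
    c,v=ray(d,p); return c+v*(z-c[2])/v[2]
def onplane(d,p,n,q):
    c,v=ray(d,p); return c+v*(n@(q-c))/(n@v)
def proj(d,X):
    q=d["K"]@(d["R"]@np.array(X)+d["t"]); return q[:2]/q[2]
def board(d):
    im=d["image"]; hsv=cv2.cvtColor(im,cv2.COLOR_BGR2HSV)
    m=cv2.inRange(hsv,(8,55,70),(28,200,255)); m=cv2.morphologyEx(m,cv2.MORPH_CLOSE,np.ones((9,9)))
    m=cv2.morphologyEx(m,cv2.MORPH_OPEN,np.ones((15,15)))
    c=max(cv2.findContours(m,0,2)[0],key=cv2.contourArea)
    pts=np.array([onz(d,p[0],.012)[:2] for p in c],np.float32)
    return cv2.minAreaRect(pts)
def line(d,rows):
    im=cv2.cvtColor(d["image"],cv2.COLOR_BGR2GRAY).astype(float); return im
E
python3 - <<'E'
from h import *
t=imaging.get_image("top");s=imaging.get_image("scene")
for d in(t,s):
    r=board(d);print(r,cv2.boxPoints(r).round(4).tolist())
g=cv2.cvtColor(t["image"],cv2.COLOR_BGR2GRAY).astype(float)
# bench edge: top gradient per row
g2=cv2.GaussianBlur(g,(5,5),0);P=[]
for v in range(90,410,8):
    row=np.diff(g2[v,95:135]);k=row.argmax();P.append(onz(t,(95+k+.5,v),0)[:2])
P=np.array(P);f=np.polyfit(P[:,0],P[:,1],1);print("edge y=",f,(P[:,1]-np.polyval(f,P[:,0])).std())
# line
L=[]
for v in list(range(190,204))+list(range(226,254)):
    w=g[v,225:240];k=w.argmin();ww=np.clip(np.median(w)-w,0,None)*(abs(np.arange(15)-k)<3);L.append(onz(t,(225+(ww*np.arange(15)).sum()/ww.sum(),v),.012)[:2])
L=np.array(L);fl=np.polyfit(L[:,0],L[:,1],1);print("line y=",fl,(L[:,1]-np.polyval(fl,L[:,0])).std())
for nm,p,z in(("bow",(296,195),.048),("bow",(296,247),.048),("blade",(270,185),.001),("blade",(298,187),.001),("tip",(191,167),.005)):print(nm,onz(t,p,z).round(4))
def crop(d,x,y,w,h,k):return cv2.resize(d["image"][y:y+h,x:x+w],None,fx=k,fy=k,interpolation=2)
a=crop(t,125,175,195,95,4);b=crop(s,230,180,195,50,4);cv2.imwrite("pics/c1.png",np.vstack([a,b]))
E
```

```text
((0.5498576760292053, -0.004137709736824036), (0.35882458090782166, 0.15034045279026031), 88.47274780273438) [[0.4699000120162964, -0.18150000274181366], [0.620199978351593, -0.18549999594688416], [0.629800021648407, 0.17319999635219574], [0.4794999957084656, 0.17720000445842743]]
((0.5522754788398743, -0.005262270569801331), (0.35929983854293823, 0.15957261621952057), 88.22470092773438) [[0.46700000762939453, -0.18240000307559967], [0.6265000104904175, -0.18729999661445618], [0.6376000046730042, 0.17180000245571136], [0.4781000018119812, 0.17679999768733978]]
edge y= [0.00140828 0.22451746] 0.0006227552673851392
line y= [-0.02821319 -0.00850329] 0.00018361077893796124
bow [ 0.5952 -0.1595  0.048 ]
bow [ 0.4881 -0.1581  0.048 ]
blade [ 0.6287 -0.1051  0.001 ]
blade [ 0.6239 -0.1658  0.001 ]
tip [0.6693 0.0673 0.005 ]
```

View pics/c1.png

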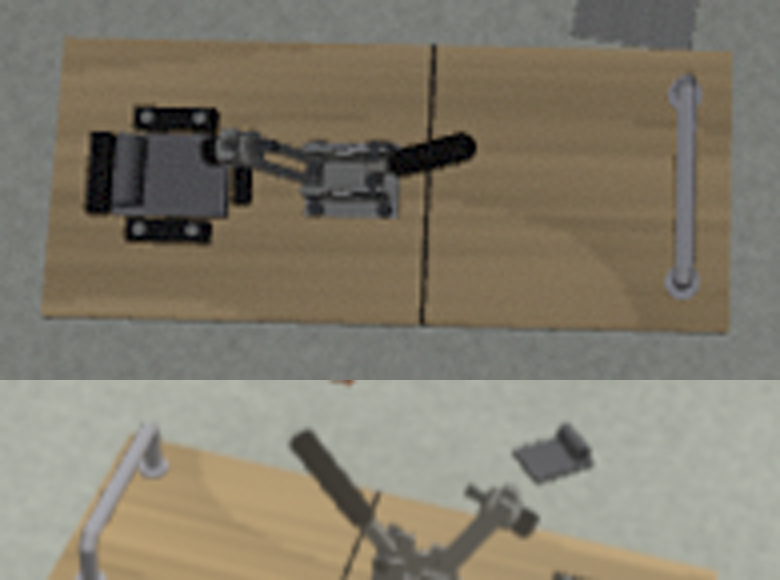

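The crop confirms the block in the nest, a grey plate with its barrel at crop (170,175) and larger than the loose grey decoy. The lever stands up, with its tip at about (243,212) in the top image and (305,194) in the scene image. Next I check the lever and compute the moves.

```bash
cat >> h.py <<'E'
from scipy.spatial.transform import Rotation as Ro
def toolR():
    s=bot.read_state();q=s["orientation"];return s,Ro.from_quat([q[1],q[2],q[3],q[0]])
def mv(pts):
    s,R=toolR()
    for p in pts: print(p,(R.inv().apply(np.array(p)-s["position"])*1000).round(1))
    x=R.apply([0,1,0]);print("tool y heading deg",np.degrees(np.arctan2(x[1],x[0])).round(2),"z",R.apply([0,0,1]).round(4))
E
python3 - <<'E'
from h import *
t=imaging.get_image("top");s=imaging.get_image("scene")
(c1,v1),(c2,v2)=ray(t,(242.5,212)),ray(s,(305,194))
A=np.array([v1,-v2]).T;k=np.linalg.lstsq(A,c2-c1,rcond=None)[0];print(c1+k[0]*v1,c2+k[1]*v2)
mv([(.549,-.038,.22),(.549,-.038,.135)])
E
```

```text
[ 0.54761049 -0.0552937   0.11279829] [ 0.54685012 -0.05265597  0.11286857]
(0.549, -0.038, 0.22) [-536.  -500.1   11.2]
(0.549, -0.038, 0.135) [-536.  -500.    96.2]
tool y heading deg 72.94 z [-3.e-04 -6.e-04 -1.e+00]
```

apply_moves(
  motion=[
    [0,0,-0.09,-27,-25,0,0],
    [0,0,-0.18,-54,-50,0,0],
    [0,0,-0.27,-81,-75,0,0],
    [0,0,-0.27,-108,-100,0,0],
    [0,0,-0.27,-135,-125,0,0],
    [0,0,-0.27,-162,-150,0,0],
    [0,0,-0.27,-189,-175,0,0],
    [0,0,-0.27,-216,-200,0,0],
    [0,0,-0.27,-243,-225,0,0],
    [0,0,-0.27,-270,-250,0,0],
  ],
)

```text
clock: 1.13
position: [0.3687, 0.2777, 0.2315]
orientation: [0.0, 0.014, 1.0, 0.0]
wrist_force: [0.4, -0.1, 0.8]
gripper_width: 0.0
grasp_force: 0.0
```

```bash
python3 -c "
from h import *
mv([(.548,-.044,.22),(.548,-.044,.135)])"
```

```text
(0.548, -0.044, 0.22) [-188.1 -316.7   11.5]
(0.548, -0.044, 0.135) [-188.  -316.7   96.5]
tool y heading deg 88.42 z [ 7.e-04  4.e-04 -1.e+00]
```

apply_moves(
  motion=[
    [0,0,0,-19,-32,0,0],
    [0,0,0,-38,-64,0,0],
    [0,0,0,-57,-96,0,0],
    [0,0,0,-76,-128,0,0],
    [0,0,0,-95,-160,0,0],
    [0,0,0,-114,-192,0,0],
    [0,0,0,-133,-224,10,0],
    [0,0,0,-152,-256,25,0],
    [0,0,0,-172,-288,40,0],
    [0,0,0,-188,-316,60,0],
  ],
)

```text
clock: 1.97
position: [0.5492, -0.0444, 0.172]
orientation: [0.002, 0.014, 1.0, -0.0]
wrist_force: [0.4, 0.8, 0.6]
gripper_width: 0.002
grasp_force: 0.0
```

```bash
python3 -c "
from h import *
P=[]
for a in np.arange(.95,-.11,-.105):
    P.append((.548,round(-.0041+.004-.086*np.cos(a)+.0075*np.sin(a)+.002+.017*(1-a/.95),4),round(.046+.086*np.sin(a)+.0075*np.cos(a)-.001,4)))
mv(P)"
```

```text
(0.548, np.float64(-0.042), np.float64(0.1193)) [ 1.4  2.4 52.7]
(0.548, np.float64(-0.0477), np.float64(0.1143)) [ 1.3 -3.3 57.7]
(0.548, np.float64(-0.0528), np.float64(0.1085)) [ 1.1 -8.4 63.5]
(0.548, np.float64(-0.0573), np.float64(0.1021)) [  1.  -12.8  69.9]
(0.548, np.float64(-0.061), np.float64(0.0949)) [  0.9 -16.5  77.1]
(0.548, np.float64(-0.064), np.float64(0.0873)) [  0.9 -19.5  84.7]
(0.548, np.float64(-0.0661), np.float64(0.0792)) [  0.8 -21.6  92.8]
(0.548, np.float64(-0.0674), np.float64(0.0707)) [  0.8 -22.9 101.3]
(0.548, np.float64(-0.0677), np.float64(0.0619)) [  0.9 -23.2 110.1]
(0.548, np.float64(-0.0672), np.float64(0.0529)) [  0.9 -22.7 119.1]
(0.548, np.float64(-0.0656), np.float64(0.0439)) [  1.  -21.1 128.1]
tool y heading deg 88.36 z [ 3.3e-03 -9.0e-04 -1.0e+00]
```

apply_moves(
  motion=[
    [0,0,0,1,2,25,0],
    [0,0,0,1,2,45,0],
    [0,0,0,1,2,50,0],
    [0,0,0,1,-1,55,0],
    [0,0,0,1,-5,60,0],
    [0,0,0,1,-9,65,0],
    [0,0,0,1,-13,70,0],
    [0,0,0,1,-16,76,0],
    [0,0,0,1,-18,82,0],
    [0,0,0,1,-20,88,0],
  ],
)

```text
clock: 2.8
position: [0.5463, -0.0624, 0.0834]
orientation: [0.001, 0.014, 1.0, -0.0]
wrist_force: [0.4, -0.0, 2.4]
gripper_width: -0.002
grasp_force: 1.0
```

```bash
python3 -c "
from h import *
mv([(.548,-.067,.052)]);d=imaging.get_image('scene');t=imaging.get_image('top')
cv2.imwrite('pics/c2.png',np.vstack([cv2.resize(d['image'][100:290,220:430],(630,285*2)[:2]) if 0 else cv2.resize(d['image'][140:290,230:430],(600,450))]))
print(board(t))"
```

```text
(0.548, -0.067, 0.052) [-1.7 -4.6 31.5]
tool y heading deg 88.4 z [ 1.6e-03 -6.0e-04 -1.0e+00]
((0.5467395782470703, -0.13150721788406372), (0.10317643731832504, 0.15023140609264374), 87.56698608398438)
```

View pics/c2.png

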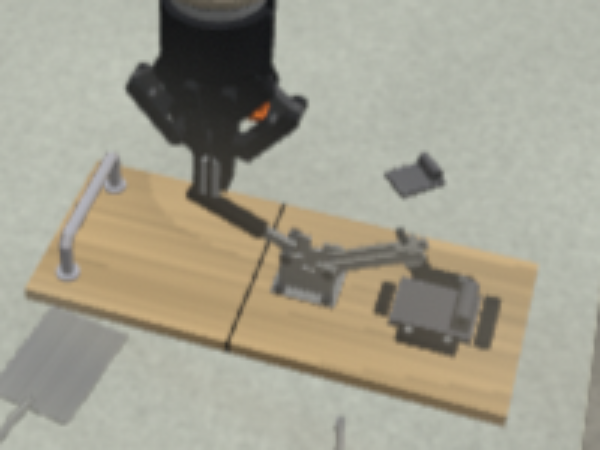

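The fingers are on the grip at crop (210,190), the lever is half down, and the block is still seated. Continuing down.

apply_moves(
  motion=[
    [0,0,0,0,-1,5,0],
    [0,0,0,0,-3,10,0],
    [0,0,0,0,-4,15,0],
    [0,0,0,0,-4,20,0],
    [0,0,0,0,-4,24,0],
    [0,0,0,0,-4,27,0],
    [0,0,0,0,-4,29,0],
    [0,0,0,0,-4,30,0],
    [0,0,0,0,-4,31,0],
    [0,0,0,0,-4,32,0],
  ],
)

```text
clock: 3.73
position: [0.5457, -0.0658, 0.0529]
orientation: [-0.0, 0.014, 1.0, -0.0]
wrist_force: [-9.0, 0.4, 22.0]
gripper_width: 0.003
grasp_force: 10.8
```

apply_moves(
  motion=[
    [0,0,0,0,0,-20,0],
    [0,0,0,0,0,-60,0],
    [0,0,0,0,-5,-100,85],
    [0,0,0,0,-30,-110,85],
    [0,0,0,0,-60,-110,85],
    [0,0,0,0,-90,-110,85],
    [0,0,0,0,-93,-110,85],
    [0,0,0,0,-93,-110,85],
    [0,0,0,0,-93,-110,85],
    [0,0,0,0,-93,-110,85],
  ],
)

```text
clock: 4.57
position: [0.5428, -0.1576, 0.1608]
orientation: [-0.0, 0.014, 1.0, 0.0]
wrist_force: [-0.3, 0.1, 0.1]
gripper_width: 0.993
grasp_force: 0.0
```

```bash
python3 -c "
from h import *
d=imaging.get_image('scene');t=imaging.get_image('top')
cv2.imwrite('pics/c3.png',np.hstack([cv2.resize(d['image'][140:290,230:430],(400,300)),cv2.resize(t['image'][150:300,120:320],(400,300))]))
g=cv2.cvtColor(t['image'],cv2.COLOR_BGR2GRAY)
print(onz(t,(296,195),.048),g[250,225:240],g[190,225:240]);mv([(.5457,-.159,.029)]);print(bot.read_state()['gripper_width'])"
```

```text
[ 0.59516411 -0.15945997  0.048     ] [ 61  62  62  62  61  60  62  60  59  57  49  50  40  57 107] [66 64 60 52 32 28 31 26 32 25 34 37 32 25 33]
(0.5457, -0.159, 0.029) [ -2.9  -1.5 131.9]
tool y heading deg 88.48 z [-7.e-04  6.e-04 -1.e+00]
0.9956172022370336
```

View pics/c3.png

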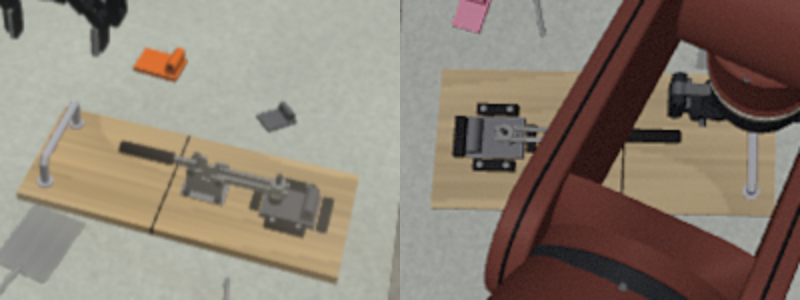

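The clamp is shut: in both views the lever lies level and the foot is on the block, at crop (285,190). The board has not moved and the bow is still at column 296. Descending on the bow.

apply_moves(
  motion=[
    [0,0,0,-3,-2,35,85],
    [0,0,0,-3,-2,70,85],
    [0,0,0,-3,-2,105,85],
    [0,0,0,-3,-2,125,85],
    [0,0,0,-3,-2,131,85],
    [0,0,0,-3,-2,131,40],
    [0,0,0,-3,-2,131,0],
    [0,0,0,-3,-2,131,0],
    [0,0,0,-3,-2,131,0],
    [0,0,0,-3,-2,131,0],
  ],
  grip_force=40,
)

```text
clock: 5.5
position: [0.5473, -0.1614, 0.0322]
orientation: [0.001, 0.014, 1.0, -0.001]
wrist_force: [-0.3, 0.2, -0.7]
gripper_width: 0.294
grasp_force: 0.0
```

apply_moves(
  motion=[
    [0,0,0,0,0,0,0],
    [0,0,0,0,0,0,0],
    [0,0,0,0,0,0,0],
    [0,0,0,0,0,0,0],
    [0,0,0,0,0,0,0],
    [0,0,0,0,0,0,0],
    [0,0,0,0,0,0,0],
    [0,0,0,0,0,0,0],
    [0,0,0,0,0,0,0],
    [0,0,0,0,0,0,0],
  ],
)

```text
clock: 6.33
position: [0.5468, -0.161, 0.0316]
orientation: [0.001, 0.014, 1.0, -0.0]
wrist_force: [-1.3, 1.9, 6.1]
gripper_width: 0.099
grasp_force: 39.0
```

```bash
python3 -c "
from h import *
mv([(.5457,-.159,.029),(.545,-.05,.029)])
s=imaging.get_image('scene');g=cv2.cvtColor(s['image'],cv2.COLOR_BGR2GRAY).astype(float)
# predicted line ends in scene, for local search
for x in (.475,.624):
    y=-.0282*x-.0085;print(x,y,proj(s,(x,y,.012)))
cv2.imwrite('pics/c4.png',cv2.resize(s['image'][140:290,200:430],None,fx=3,fy=3))"
```

```text
(0.5457, -0.159, 0.029) [1.2 2.  2.6]
(0.545, -0.05, 0.029) [  4.9 110.9   2.6]
tool y heading deg 88.4 z [ 1.6e-03 -4.0e-04 -1.0e+00]
0.475 -0.021894999999999998 [324.70514295 207.88616825]
0.624 -0.0260968 [305.97799752 253.83859434]
```

View pics/c4.png

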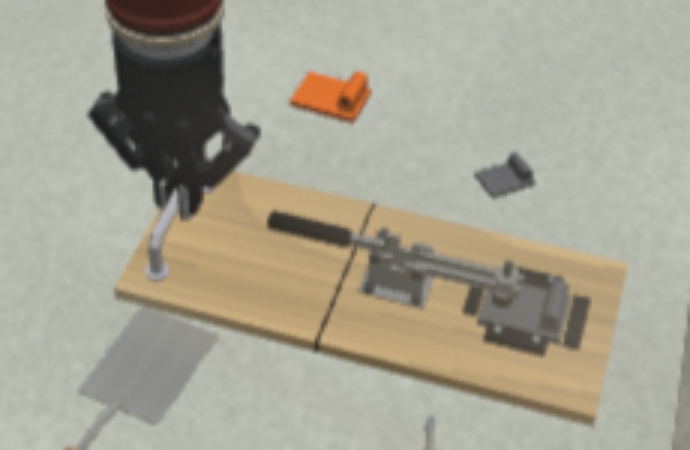

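The bow is pinched at crop (180,195), the clamp is shut and the line is clear of the arm in this view. Sliding in +y.

apply_moves(
  motion=[
    [0,0,0,0,4,0,0],
    [0,0,0,0.4,14,0,0],
    [0,0,0,0.7,26,0,0],
    [0,0,0,1,38,0,0],
    [0,0,0,1.4,50,0,0],
    [0,0,0,1.8,62,0,0],
    [0,0,0,2,74,0,0],
    [0,0,0,2.4,86,0,0],
    [0,0,0,2.7,96,0,0],
    [0,0,0,2.8,100,0,0],
  ],
)

```text
clock: 7.22
position: [0.5472, -0.0612, 0.0316]
orientation: [0.001, 0.014, 1.0, -0.001]
wrist_force: [-0.6, -6.2, 4.6]
gripper_width: 0.098
grasp_force: 39.7
```

```bash
cat >> h.py <<'E'
def lineends(d,pred0,pred1):
    "fit the dark line in the scene view between predicted world ends; returns world line y=a x+b"
    g=cv2.cvtColor(d["image"],cv2.COLOR_BGR2GRAY).astype(float);Q=[]
    for f in np.r_[np.linspace(.03,.25,12),np.linspace(.65,.95,16)]:
        u,v=proj(d,np.array(pred0)*(1-f)+np.array(pred1)*f)
        xs=u+np.arange(-9,9.1,.25); w=cv2.remap(g.astype(np.float32),xs[None].astype(np.float32),np.full((1,len(xs)),v,np.float32),1)[0]
        k=w.argmin(); ww=np.clip(np.median(w)-w,0,None)*(abs(xs-xs[k])<2)
        if np.median(w)-w[k]>20: Q.append(onz(d,((ww*xs).sum()/ww.sum(),v),.012)[:2])
    Q=np.array(Q);
    for _ in range(3):
        p=np.polyfit(Q[:,0],Q[:,1],1);r=Q[:,1]-np.polyval(p,Q[:,0]);Q=Q[abs(r)<max(2*r.std(),.0005)]
    return p,len(Q),r.std()
E
python3 -c "
from h import *
s,R=toolR();print(s['position'],s['wrist_force'],s['gripper_width'])
mv([])
d=imaging.get_image('scene');o=s['position'][1]+.161
print(o,lineends(d,(.475,-.0219+o,.012),(.624,-.0261+o,.012)))"
```

```text
[ 0.54723477 -0.06119973  0.03161908] [-0.60001914 -6.22128302  4.59947618] 0.0980858880714316
tool y heading deg 88.45 z [ 0.0028 -0.0024 -1.    ]
0.09980027066850955 (array([-0.02851712,  0.08937512]), 23, np.float64(0.00011671578499364671))
```

apply_moves(
  motion=[
    [0,0,0,0.1,4,0,0],
    [0,0,0,0.4,14,0,0],
    [0,0,-0.004,0.7,27,0,0],
    [0,0,-0.008,1.1,42,0,0],
    [0,0,-0.012,1.5,58,0,0],
    [0,0,-0.016,2,74,0,0],
    [0,0,-0.02,2.5,90,0,0],
    [0,0,-0.024,3,106,0,0],
    [0,0,-0.028,3.5,120,0,0],
    [0,0,-0.028,3.7,130,0,0],
  ],
)

```text
clock: 8.1
position: [0.5472, 0.069, 0.0316]
orientation: [0.001, -0.001, 1.0, -0.001]
wrist_force: [-0.2, -7.2, 6.3]
gripper_width: 0.098
grasp_force: 39.9
```

```bash
python3 -c "
from h import *
s,R=toolR();print(s['position'],s['wrist_force']);mv([])
d=imaging.get_image('scene');t=imaging.get_image('top');o=s['position'][1]+.161
print(o,lineends(d,(.470,-.024+o,.012),(.620,-.024+o,.012)))
# bench edge in scene view: vertical side column gradient, rows
g=cv2.GaussianBlur(cv2.cvtColor(d['image'],cv2.COLOR_BGR2GRAY),(3,3),0).astype(np.float32);P=[]
for x in np.r_[np.arange(.15,.44,.015),np.arange(.66,.80,.015)]:
    u,v=proj(d,(x,.2255,0));xs=np.arange(u-12,u+12,.5,dtype=np.float32)
    w=cv2.remap(g,xs[None],np.full((1,len(xs)),v,np.float32),1)[0];P.append(onz(d,(xs[np.diff(w).argmin()]+.25,v),0)[:2])
print(np.array(P).round(4).tolist())
cv2.imwrite('pics/c5.png',np.hstack([cv2.resize(d['image'][150:310,270:470],(400,320)),cv2.resize(t['image'][150:310,20:220],(400,320))]))"
```

```text
[0.547172   0.06897231 0.03161912] [-0.19674119 -7.18194506  6.33107567]
tool y heading deg 90.06 z [ 0.0027 -0.0021 -1.    ]
0.22997231016238684 (array([-6.26221284e-05,  2.04011747e-01]), 24, np.float64(0.00013411824279100116))
[[0.1506, 0.2235], [0.1652, 0.2248], [0.1798, 0.2261], [0.1952, 0.2249], [0.2102, 0.2249], [0.2256, 0.2236], [0.2402, 0.2249], [0.2548, 0.2261], [0.2702, 0.2249], [0.2848, 0.2261], [0.3006, 0.2237], [0.3152, 0.2249], [0.3305, 0.2237], [0.3452, 0.2249], [0.3605, 0.2238], [0.3752, 0.2249], [0.3905, 0.2238], [0.4052, 0.2249], [0.4205, 0.2238], [0.4352, 0.2249], [0.6601, 0.225], [0.6751, 0.225], [0.6904, 0.2241], [0.7054, 0.2241], [0.7201, 0.2251], [0.7351, 0.2251], [0.7501, 0.2251], [0.7654, 0.2242], [0.7804, 0.2242], [0.7954, 0.2242]]
```

View pics/c5.png

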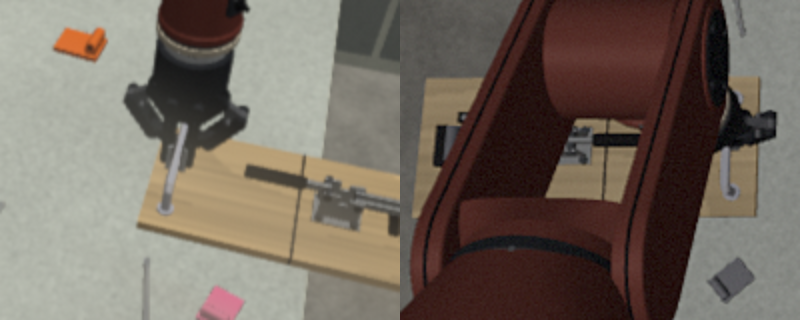

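The board is square to the edge and flat, with the line at crop (298,205), about 20 mm inside the edge. Edge and line agree in both views, with 19.3 and 20.6 mm left to go.

apply_moves(
  motion=[
    [0,0,0,0,2,0,0],
    [0,0,0,0,5,0,0],
    [0,0,0,0,9,0,0],
    [0,0,0,0,13,0,0],
    [0,0,0,0,16,0,0],
    [0,0,0,0,18,0,0],
    [0,0,0,0,19.5,0,0],
    [0,0,0,0,20,0,0],
    [0,0,0,0,20,0,0],
    [0,0,0,0,20,0,0],
  ],
)

```text
clock: 9.03
position: [0.5472, 0.0879, 0.0316]
orientation: [0.001, -0.0, 1.0, -0.001]
wrist_force: [0.1, -5.7, 6.1]
gripper_width: 0.104
grasp_force: 40.0
```

```bash
python3 -c "
from h import *
s,R=toolR();print(s['position'],s['wrist_force']);mv([])
d=imaging.get_image('scene');t=imaging.get_image('top');o=s['position'][1]+.161
print(o,lineends(d,(.470,-.024+o,.012),(.620,-.024+o,.012)))
cv2.imwrite('pics/c6.png',np.hstack([cv2.resize(d['image'][150:310,270:470],(400,320)),cv2.resize(t['image'][150:310,20:220],(400,320))]))"
```

```text
[0.54722099 0.08793793 0.03158713] [ 0.05610547 -5.72785605  6.14043848]
tool y heading deg 90.02 z [ 0.0026 -0.0021 -1.    ]
0.24893793465419434 (array([-5.52508392e-05,  2.23023151e-01]), 23, np.float64(0.0001356134792760796))
```

View pics/c6.png

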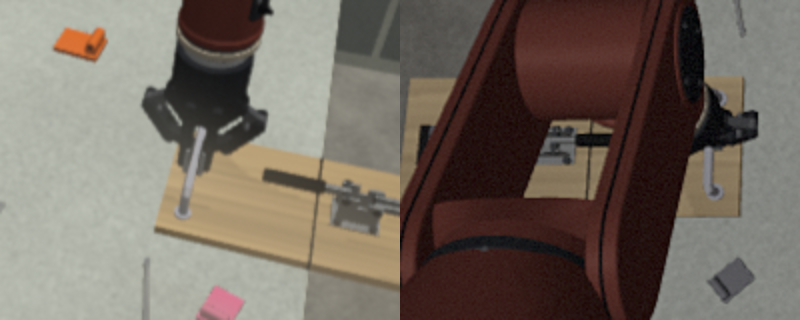

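The line at crop (316,210) lies on the bench edge within about 1.6 mm, and the board is flat. I'll nudge it 1 mm and settle.

apply_moves(
  motion=[
    [0,0,0,0,0.5,0,0],
    [0,0,0,0,1,0,0],
    [0,0,0,0,1,0,0],
    [0,0,0,0,1,0,0],
    [0,0,0,0,1,0,0],
    [0,0,0,0,1,0,0],
    [0,0,0,0,1,0,0],
    [0,0,0,0,1,0,0],
    [0,0,0,0,1,0,0],
    [0,0,0,0,1,0,0],
  ],
)

```text
clock: 9.97
position: [0.5472, 0.0888, 0.0316]
orientation: [0.001, -0.0, 1.0, -0.001]
wrist_force: [-0.2, -6.1, 5.8]
gripper_width: 0.095
grasp_force: 40.0
```

```bash
python3 -c "
from h import *
d=imaging.get_image('scene');print(lineends(d,(.470,.2245,.012),(.620,.2245,.012)),bot.read_state()['wrist_force']);print(bot.hand_in())"
```

```text
(array([0.00026023, 0.2236708 ]), 24, np.float64(0.00012609825612136364)) [ 0.1294168  -7.47460284  6.23994262]
the job is handed in; nothing more can be done
None
```

The job is handed in: the clamp is shut on the block and the board was slid out flat, its scribed line measuring within about 1 mm of the bench edge, with the gripper still holding the bow handle; hand-in returned no verdict.

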